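# Roll the tape down to the stop line

## Robot

A 6-joint arm with a two-finger parallel gripper is mounted at the origin on a cart in front of the work surface, level with it; the furniture and walls round the work are solid. World frame = base frame: x ahead of the robot, y to its left, z up, the work surface at z = 0. Lengths are in mm, angles in degrees, forces in N, time in s.
With the tool pointing down it reaches from about 300 to 850 mm from the base axis. Payload 4.2 kg.
Tool frame: the origin (TCP) lies between the finger pads; the fingertips stand 11 mm ahead of it and the grasp point (between the pads) lies 8 mm behind it (env.tips_ahead is the distance from the TCP to the fingertips, in mm); z points along the fingers, y is the line along which they close (so a half turn about z gives the same grasp; the last joint's range is limited). The gripper opens to 91 mm and grips with 3 to 60 N. Pads are 32 mm wide; open, the fingers measure 118 mm over their backs; the gripper's body (76 mm by 178 mm) begins 60 mm behind the grasp point.
Start: joints at [75.459, 18.312, 89.639, -0, 72.044, -1.146], TCP at [133.215, 559.371, 224.976] pointing down, gripper open.
Joint ranges: [-177.97, 177.97], [-48.28, 115.42], [12.27, 149.76], [-77.06, 257.06], [2.81, 150.46], [-146.56, 146.56]. Speed limits (degrees/s): [147.25, 147.25, 180, 180, 180, 180].

## Interface

Orientations are given as [roll, pitch, yaw] about the fixed x, y, z axes, in that order (R = Rz(yaw) Ry(pitch) Rx(roll)).
In Python, from workcell import env, cams gives the robot as it stands.
- The arm moves only by the tool step_arm, never from a script. Its arguments are lists of equal length, an entry for each row: "linear": the shift along the tool's x, y, z in units of 30 cm (1.0 is 30 cm), a list of three; "turn": the turn about the tool's z in units of 360 degrees (1.0 is 360 degrees). In form: {"linear": [[tx, ty, tz], ...], "turn": [turn, ...]}. A call has 1 to 20 rows; each row is the pose to reach, as a shift and turn from the pose commanded when the call began, along the tool's axes at that moment, turning the shorter way round; what a row does not reach only later rows make up. A row lasts 1/8 s, in which the tool goes at most 62.5 mm and 10.7 degrees, less where a joint would pass 70% of its speed; a pose out of reach is approached as far as the arm can. A call with a number of a shift or a turn outside -1 to 1 is refused whole. A call with a gripper value outside its range is refused whole. "fingers" is the closure, from -1 (fully open) to 1 (shut), so that 0 is half open, set as the call begins (left out, the last holds). The fingers move at their own pace and stop on an object; "force" is the grip in N (left out, the last holds). Time passes only in rows, so rows that repeat a pose let the fingers close. It gives the time, the measured TCP pose, the force, the opening and the grip force at its end, in the units of the state.
- env.state(): the state, without advancing time (a new reading comes with each control period).
- cams.grab_frame(name): name is "side" or "top" or "wrist"; returns a dict with "color" (400x640x3 uint8, blue, green, red), "fx", "fy", "cx", "cy" (pixels), "extrinsics" (4x4, takes a point from camera to world coordinates); the wrist camera has in their place "tool_from_camera" (4x4, takes a point from camera to tool coordinates, whose origin is the TCP and whose axes are the flange's). Camera axes: x right, y down, z forward; pixel columns grow to the right and rows downward; lengths in mm; the calibration is good to about 2 mm. A picture is of the moment at which its call begins: read the wrist's pose just before it. There is no depth.
- env.job_done(): hands the job in; it is judged then, once.
The state is a dict: "time_s": time; "qpos": joint angles; "qvel": joint speeds; "effort": joint torques, N m; "ee_pos": TCP position; "ee_rot": TCP orientation; "force": force on the tool from outside, world axes, zero at the start; "torque": the same for the moment, N m; "gripper_width": finger opening in mm; "gripper_force": force on a finger pad.
Only numpy, scipy, OpenCV 4.12 (cv2) and the standard library are available. Lean on these libraries where they do the work, as an engineer would, in place of code of your own. Each camera call takes 0.05 s, during which the arm holds its last target. There are 200 camera calls.

## Task

Press the masking tape onto the test panel by rolling the rubber roller forward along it: with the fingertips on top of the roller, push it so that it rolls rather than slides until its axle is over the black stop line, then let it rest there square across the panel. Only touch the roller from above; do not pinch it, lift it or push it from behind or the side, and leave the tape roll, the weight and the screwdriver beside the panel alone. Finish with the roller lying still and nothing touching it.

Things in the scene. Friction and masses are not known exactly. Their poses are not given: they have to be found in the camera images.
- panel: flat bare-metal test panel fixed on the table, 320 x 170 x 8 mm. Origin at the centre of its underside (table height), x along its length (the rolling direction, away from the robot, yaw up to 0.5 rad), y across it, z up. A flat cream strip of masking tape, 38 mm wide, runs along its centre line (x = -140 to +85 mm).
- stop_line (a point): the middle of the black line, 3 mm wide, drawn across the whole width of the panel 70 mm beyond its centre; the point lies on the panel's top face (8 mm above the table). It is the only black line.
- roller: loose solid black rubber roller with steel ends, 60 mm across, 100 mm long, 0.6 kg, lying across the tape 65-105 mm short of the line. Origin mid-axle, 38 mm above the table (its top 68); y along the axle (within 0.06 rad of the panel's y), z up at first, turns as it rolls. A tip gripping its top drives it half as far as the tip moves; it stays where left; several short strokes are fine.
- masking_roll: bystander: roll of cream masking tape lying flat, 103 mm across, 25 mm high, on the table left of the panel. Origin at the centre of its underside.
- steel_weight: bystander: brass-coloured test weight with a knob, 40 mm across, 36 mm high, on the table right of the panel's near half. Origin at the centre of its underside.
- driver_red: bystander: stubby screwdriver with a red handle, 121 mm long along its y, 22 mm high, on the table right of the panel's far half. Origin at the centre of its underside.
Not all that is in view belongs to the job. Leave any brown or orange look-alike of the roller alone.

How it is judged:
By the outcome, as a careful person would: the job done as asked, in the order asked, and still so for the second after the job is handed in, with the robot touching nothing.
It also fails if it takes over 64 s, if anything falls off the work surface, if the arm or the gripper's body presses on something with over 40 N, if the wrist force passes 120 N, or if a joint passes its speed limit or range.

## Working session

There is one attempt and no reset: what is moved stays moved. The work goes in short steps, Python scripts to look and compute and a tool call to move; the robot and the scene stay as the last step left them, time stands still between calls to the robot, and variables do not carry over. Pictures are saved under pics/ and viewed, at most 10 in all, crops included, and the job is handed in when it is done.

Besides the shell and the picture viewer there is one more tool, called as name([rows], argument=value, ...), one row to a line, values as JSON. step_arm: Moves the arm, as the interface text tells. Its arguments: {"type":"object","properties":{"linear":{"type":"array"},"turn":{"type":"array"},"fingers":{"type":"number"},"force":{"type":"number"}},"required":["linear","turn"]}

```bash
mkdir -p pics; ls
python3 - <<'E'
from workcell import env,cams
import cv2,numpy as np,pickle
s=env.state();print(s['time_s'],s['ee_pos'],s['ee_rot'],s['force'],s['gripper_width'])
d={}
for n in('top','side'):
    f=cams.grab_frame(n);d[n]=f;cv2.imwrite(f'pics/{n}0.png',f['color']);print(n,f['fx'],f['cx'],f['cy'],np.round(f['extrinsics'],3).tolist())
pickle.dump(d,open('f0.pkl','wb'))
E
```

```text
pics
0.0 [133.08496185 558.87808295 224.13697454] [-1.79897897e+02 -2.56702448e-03  1.66603402e+02] [ 0.80507254 -1.41819944 -0.40692715] 91.07342539578886
top 392.11354897422206 321.92105930304973 201.51213437665112 [[0.018, -0.987, 0.159, 419.826], [-1.0, -0.014, 0.028, -42.353], [-0.025, -0.16, -0.987, 1160.166], [0.0, 0.0, 0.0, 1.0]]
side 368.47289889928436 319.33360012683625 204.18290225112807 [[0.838, -0.34, 0.427, 241.045], [-0.546, -0.538, 0.642, -593.697], [0.011, -0.771, -0.636, 641.909], [0.0, 0.0, 0.0, 1.0]]
```

View pics/top0.png

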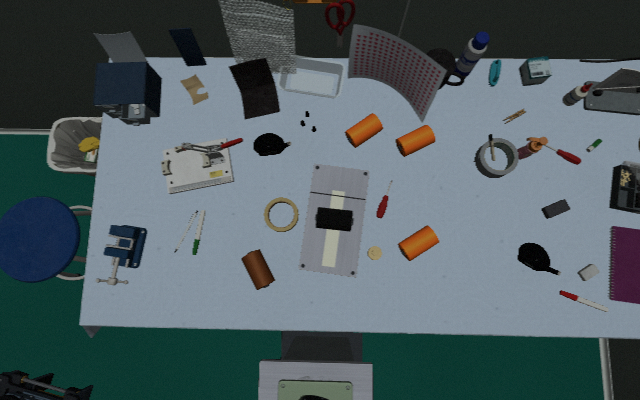

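View pics/side0.png

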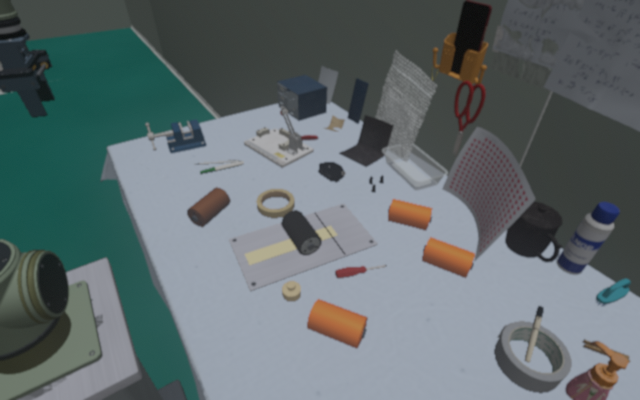

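The top view shows the panel with corners near (315,165), (368,170), (357,277) and (301,272), its black line at (338,193), and the black roller on the tape at (334,219). The masking roll is at (281,214), the weight at (375,253) and the driver at (384,203). Roller candidates are black (334,219), brown (257,269) and orange (364,130), (415,140), (418,243). The black one fits: it has steel ends and lies across the tape.

```bash
cat > h.py <<'E'
import numpy as np,cv2
def ray(f,uv,z,T=None):
    T=f['extrinsics'] if T is None else T
    uv=np.atleast_2d(uv).astype(float)
    d=np.c_[(uv[:,0]-f['cx'])/f['fx'],(uv[:,1]-f['cy'])/f['fy'],np.ones(len(uv))]@T[:3,:3].T
    o=T[:3,3];return (o+d*((z-o[2])/d[:,2])[:,None])[:,:2]
def big(m):
    c,_=cv2.findContours(m.astype(np.uint8),cv2.RETR_EXTERNAL,cv2.CHAIN_APPROX_NONE)
    return max(c,key=cv2.contourArea)[:,0,:]
E
python3 - <<'E'
import pickle,cv2,numpy as np
from h import *
f=pickle.load(open('f0.pkl','rb'))['top'];im=f['color']
x0,y0=290,155
c=im[y0:290,x0:380].astype(int);off=np.array([x0,y0])
g=c.max(2)
for n,p in(('panel',(345-x0,180-y0)),('tape',(328-x0,250-y0)),('table',(375-x0,220-y0)),('line',(345-x0,194-y0))):print(n,c[p[1]-1:p[1]+2,p[0]-1:p[0]+2].mean((0,1)))
# roller
b=big(g<60)+off; 
print('roller px',b.min(0),b.max(0),cv2.minAreaRect(b))
# line: darkest row in each column
tx=[]
for u in list(range(316,330))+list(range(347,364)):
    col=220-im[183:204,u].max(1).astype(float); col-=np.median(col); col[col<15]=0
    if col.sum()>0: tx.append((u,183+(col*np.arange(21)).sum()/col.sum()))
tx=np.array(tx);W=ray(f,tx,8)
vx,vy,px,py=cv2.fitLine(W.astype(np.float32),cv2.DIST_HUBER,0,.01,.01).ravel()
print('line dir',vx,vy,'pt',px,py,'yaw',np.degrees(np.arctan2(vy,vx)))
# tape
t=(c[:,:,2]-c[:,:,0]>10)&(g>120);n,l,s,_=cv2.connectedComponentsWithStats(t.astype(np.uint8));print(s.tolist())
ys,xs=np.nonzero(t);W=ray(f,np.c_[xs,ys]+off,8)
vx,vy,px,py=cv2.fitLine(W.astype(np.float32),cv2.DIST_HUBER,0,.01,.01).ravel();print('tape',vx,vy,px,py,np.degrees(np.arctan2(vy,vx)))
cv2.imwrite('pics/c1.png',cv2.resize(im[155:290,285:395],None,fx=4.4,fy=4.4,interpolation=cv2.INTER_CUBIC))
E
```

```text
panel [134.33333333 127.11111111 123.11111111]
tape [154.66666667 169.77777778 166.77777778]
table [159.11111111 147.11111111 133.22222222]
line [136.44444444 134.55555556 130.33333333]
roller px [316 207] [352 230] ((334.0151672363281, 218.85877990722656), (36.647396087646484, 20.596405029296875), 6.115502834320068)
line dir 0.123539835 0.9923396 pt 624.39557 -60.815647 yaw 82.90356
[[0, 0, 90, 135, 11366], [43, 36, 11, 5, 39], [41, 41, 12, 13, 122], [0, 45, 8, 28, 78], [33, 74, 16, 38, 407], [78, 91, 12, 14, 138]]
tape 0.9985174 -0.054433182 510.90054 -43.52966 -3.120334
```

View pics/c1.png

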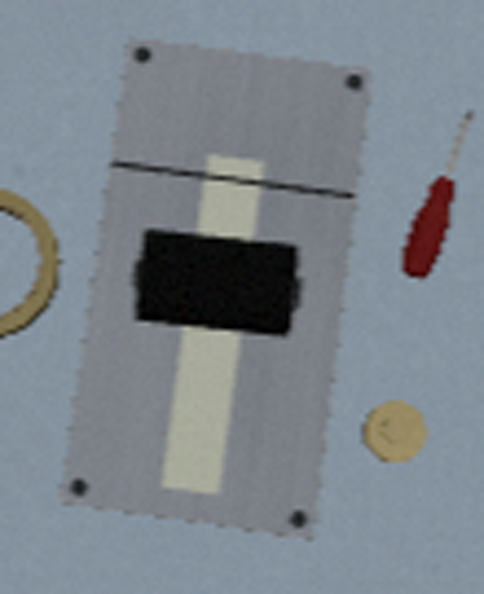

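The enlarged crop confirms the black roller with steel ends, lying across the tape; crop centre is about (217,282). The line runs from crop (110,163) to (355,195), and the roller is skewed about 1–2° to it.

Run:
```python
import pickle,numpy as np
from h import *
f=pickle.load(open('f0.pkl','rb'))['top']
P=lambda *a:np.array([[285+(x+.5)/4.4-.5,155+(y+.5)/4.4-.5] for x,y in a])
l=ray(f,P((110,163),(355,195)),8);d=l[0]-l[1];print('line',l,'mid',l.mean(0),'len',np.hypot(*d),'panel yaw',np.degrees(np.arctan2(-d[0],d[1])))
a=ray(f,P((206,155),(264,160)),8).mean(0);b=ray(f,P((162,488),(220,494)),8).mean(0)
print('tape',b,a,np.degrees(np.arctan2(*(a-b)[::-1])),np.hypot(*(a-b)))
r=ray(f,[[334.015,218.859]],38)[0]
e=ray(f,[[316,218.859-18*np.tan(np.radians(6.1155))],[352,218.859+18*np.tan(np.radians(6.1155))]],38);d=e[0]-e[1]
print('roller',r,np.degrees(np.arctan2(-d[0],d[1])),np.hypot(*d),'to line',np.hypot(*(l.mean(0)-r)))
# bystanders
for n,p,z in(('mroll',(281.5,214.5),25),('weight',(374.8,252.8),30),('dr_handle',(380,217),10),('dr_tip',(392,181),10)):print(n,ray(f,[p],z))
```

```text
line [[ 635.33260011   27.68312712]
 [ 615.52831939 -138.50100247]] mid [625.43045975 -55.40893768] len 167.36001452863974 panel yaw -6.795928511921666
tape [416.2687095  -30.77343364] [640.24967371 -57.1975764 ] -6.728366331906675 225.53427156665123
roller [551.06029272 -46.24937091] -5.298029428737985 104.10969201621266 to line 74.93209864789013
mroll [[563.1104476  107.43058638]]
weight [[ 456.43108128 -163.7313525 ]]
dr_handle [[ 561.85871062 -181.50318231]]
dr_tip [[ 670.54059037 -217.7967986 ]]
```

step_arm([
  [-0.86,-0.83,0],
  [-0.86,-0.83,0],
  [-0.86,-0.83,0],
  [-0.86,-0.83,0],
  [-0.86,-0.83,0],
  [-0.86,-0.83,0],
  [-0.86,-0.83,0],
  [-0.86,-0.83,0],
], turn=[0,0,0,0,0,0,0,0], fingers=0.1)

```text
time_s: 1.1
ee_pos: [326.2, 257.7, 224.8]
ee_rot: [180.0, -0.0, 166.6]
force: [-0.3, -0.2, 0.5]
gripper_width: 40.8
gripper_force: 0.0
```

step_arm([
  [-0.86,-0.82,0],
  [-0.86,-0.82,0],
  [-0.86,-0.82,0],
  [-0.86,-0.82,0],
  [-0.86,-0.82,0],
  [-0.86,-0.82,0],
  [-0.86,-0.82,0],
  [-0.86,-0.82,0],
  [-0.86,-0.82,0],
  [-0.86,-0.82,0],
  [-0.86,-0.82,0],
], turn=[-0.022,-0.022,-0.022,-0.022,-0.022,-0.022,-0.022,-0.022,-0.022,-0.022,-0.022])

```text
time_s: 2.48
ee_pos: [520.3, -41.1, 225.2]
ee_rot: [180.0, 0.0, 174.6]
force: [-1.2, 0.0, 0.8]
gripper_width: 41.1
gripper_force: 0.0
```

Run:
```python
from workcell import env,cams
import cv2,numpy as np,pickle
s=env.state();f=cams.grab_frame('wrist');f['s']=s;pickle.dump(f,open('w1.pkl','wb'))
print(s['time_s'],s['ee_pos'],s['ee_rot'],s['force'],s['gripper_width'],s['qpos']);print(f['fx'],f['cx'],f['cy'],np.round(f['tool_from_camera'],3).tolist())
cv2.imwrite('pics/w1.png',f['color'])
```

```text
2.475 [520.30713408 -41.06715578 225.16801563] [1.79991812e+02 2.08503496e-02 1.74582076e+02] [-1.23122856  0.04589881  0.79363862] 41.106470601799 [-5.78064702e+00  1.35114874e+01  9.64269548e+01  8.85130952e-03
  7.00407599e+01 -9.03657442e+01]
275.53738627013877 320.6240585189728 199.96869931800646 [[0.001, -0.967, -0.254, 71.092], [1.0, 0.0, 0.001, 0.344], [-0.001, -0.254, 0.967, -160.012], [0.0, 0.0, 0.0, 1.0]]
```

View pics/w1.png

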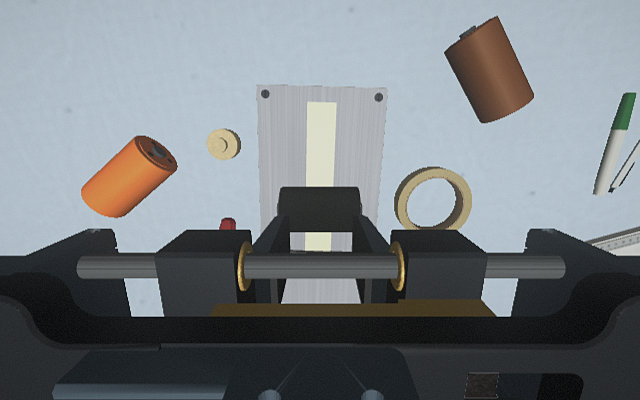

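The wrist view shows the roller at about (320,205), between and beyond the fingers, square on the tape with the fingers straddling its middle. Next I descend to just above its top, with the tips slightly behind the axle.

step_arm([
  [-0.07,-0.007,0.15],
  [-0.07,-0.007,0.3],
  [-0.07,-0.007,0.4],
  [-0.07,-0.007,0.46],
  [-0.07,-0.007,0.47],
  [-0.07,-0.007,0.47],
], turn=[0,0,0,0,0,0])

```text
time_s: 3.28
ee_pos: [541.6, -45.8, 84.5]
ee_rot: [180.0, 0.1, 174.5]
force: [-0.8, -1.1, 0.1]
gripper_width: 41.1
gripper_force: 0.0
```

step_arm([
  [0,0,0.004],
  [0,0,0.008],
  [0,0,0.012],
  [0,0,0.015],
  [0,0,0.018],
  [0,0,0.018],
], turn=[0,0,0,0,0,0])

```text
time_s: 4.03
ee_pos: [541.9, -45.9, 79.2]
ee_rot: [180.0, 0.1, 174.5]
force: [-0.0, -0.1, 4.2]
gripper_width: 41.2
gripper_force: 2.2
```

step_arm([
  [0,0,0.003],
  [0,0,0.004],
  [0,0,0.004],
  [-0.01,0,0.004],
  [-0.02,0,0.004],
  [-0.03,0,0.004],
  [-0.04,0,0.004],
  [-0.04,0,0.004],
], turn=[0,0,0,0,0,0,0,0])

```text
time_s: 5.03
ee_pos: [555.0, -47.1, 79.0]
ee_rot: [180.0, 0.3, 174.5]
force: [-0.1, 0.5, 9.8]
gripper_width: 41.0
gripper_force: 4.9
```

```bash
cat > look.py <<'E'
from workcell import env,cams
import pickle,sys
from h import *
# uncrowded views: roller silhouette from side and top
for n in('top','side'):
    f=cams.grab_frame(n);cv2.imwrite(f'pics/{n}{sys.argv[1]}.png',f['color']);pickle.dump(f,open(f'{n}.pkl','wb'))
im=cv2.imread(f'pics/top{sys.argv[1]}.png')[150:285,290:395];im2=cv2.imread(f'pics/side{sys.argv[1]}.png')[180:300,210:400]
a=cv2.resize(im,(420,540),interpolation=cv2.INTER_CUBIC);b=cv2.resize(im2,(380,240),interpolation=cv2.INTER_CUBIC)
o=np.zeros((540,800,3),np.uint8);o[:,:420]=a;o[:240,420:]=b;cv2.imwrite(f'pics/m{sys.argv[1]}.png',o)
E
python3 look.py 2
```

```text
(no output)
```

View pics/m2.png

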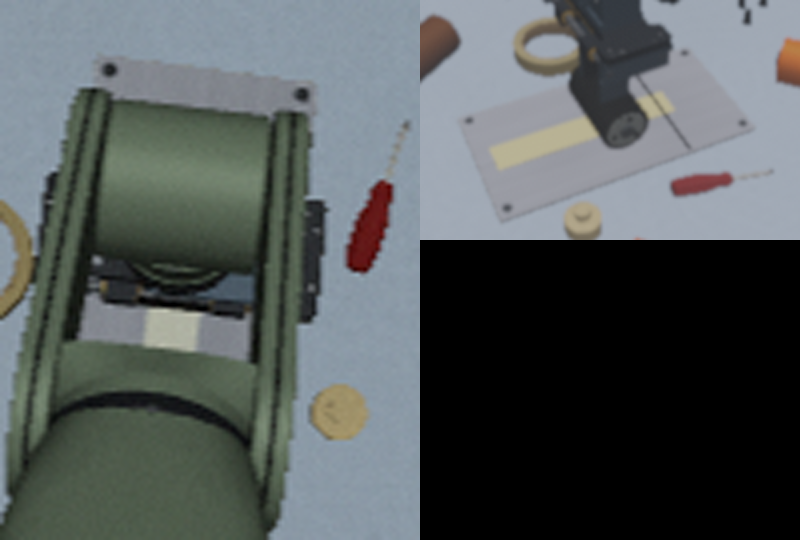

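The combined picture shows the arm covering the panel in the top view. In the side view the fingertips sit on top of the roller, whose end face is at about (625,128) in the composite. It is rolling with almost no sideways force, so I continue the stroke.

step_arm([
  [-0.01,0,0],
  [-0.02,0,0],
  [-0.03,0,0],
  [-0.04,0,0],
  [-0.05,0,0],
  [-0.06,0,0],
  [-0.07,0,0],
  [-0.08,0,0],
  [-0.08,0,0],
], turn=[0,0.001,0.001,0.002,0.002,0.003,0.003,0.003,0.003])

```text
time_s: 6.25
ee_pos: [578.8, -49.3, 79.1]
ee_rot: [180.0, 0.2, 173.5]
force: [0.4, -0.0, 9.5]
gripper_width: 41.4
gripper_force: 4.9
```

step_arm([
  [0,0,-0.01],
  [0,0,-0.04],
  [0.05,0,-0.05],
  [0.07,0,-0.05],
  [0.07,0,-0.05],
], turn=[0,0,0,0,0])

```text
time_s: 6.88
ee_pos: [555.2, -46.7, 92.2]
ee_rot: [180.0, -0.0, 173.4]
force: [-0.1, -0.5, 0.7]
gripper_width: 41.4
gripper_force: 0.0
```

```bash
python3 look.py 3
python3 - <<'E'
from h import *
import pickle
f=pickle.load(open('side.pkl','rb'));f0=pickle.load(open('f0.pkl','rb'))['side']
for n,g in(('0',f0),('2',None),('3',f)):
    im=cv2.imread('pics/side%s.png'%n);c=im[215:270,270:350].max(2);b=big(c<75)+np.array([270,215]);print(n,b.min(0),b.max(0),cv2.minAreaRect(b))
a=cv2.imread('pics/side0.png')[195:265,270:350];b=cv2.imread('pics/side3.png')[195:265,270:350]
cv2.imwrite('pics/n3.png',cv2.resize(np.hstack([a,b]),None,fx=5,fy=5,interpolation=cv2.INTER_CUBIC))
E
```

```text
0 [282 215] [320 253] ((299.9615173339844, 230.69227600097656), (42.7119140625, 23.574756622314453), 56.3099365234375)
2 [285 215] [322 252] ((303.6951599121094, 232.49627685546875), (39.01731872558594, 34.87846374511719), 82.56858825683594)
3 [290 215] [327 250] ((307.3077087402344, 227.96151733398438), (39.66106414794922, 23.852108001708984), 56.3099365234375)
```

View pics/n3.png

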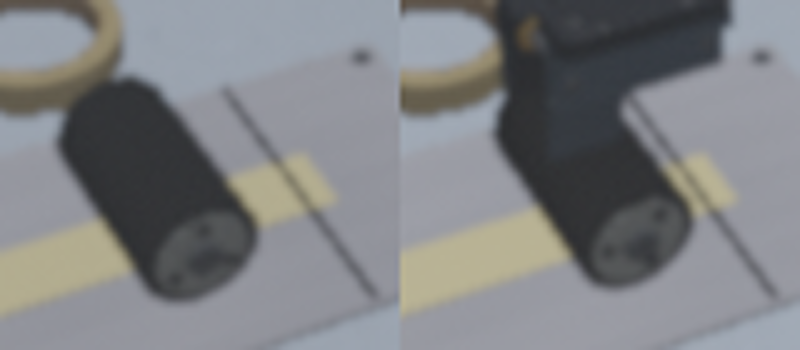

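The left panel is before and the right is now: the end face moved from (203,252) to (240,240) in panel coordinates. It turned as it went, so it is rolling without slipping. Two more strokes follow.

step_arm([
  [-0.018,0,0.02],
  [-0.018,0,0.04],
  [-0.018,0,0.047],
  [-0.018,0,0.05],
  [-0.018,0,0.05],
  [-0.03,0,0.05],
  [-0.042,0,0.05],
  [-0.054,0,0.05],
  [-0.066,0,0.05],
  [-0.078,0,0.05],
  [-0.09,0,0.05],
  [-0.102,0,0.05],
  [-0.114,0,0.05],
  [-0.126,0,0.05],
  [-0.138,0,0.05],
  [-0.143,0,0.05],
  [-0.143,0,0.05],
], turn=[0,0,0,0,0,0,0,0.001,0.001,0.001,0.002,0.002,0.002,0.002,0.002,0.002,0.002])

```text
time_s: 9.1
ee_pos: [600.9, -51.2, 79.1]
ee_rot: [179.9, 0.3, 172.7]
force: [1.1, 2.8, 10.3]
gripper_width: 41.1
gripper_force: 5.0
```

step_arm([
  [0,0,-0.01],
  [0,0,-0.04],
  [0.03,0,-0.05],
  [0.063,0,-0.05],
  [0.063,0,-0.05],
  [0.063,0,-0.02],
  [0.063,0,-0.006],
  [0.063,0,-0.003],
  [0.063,0,0],
  [0.063,0,0],
], turn=[0,0,0,0,0,0,0,0,0,0])

```text
time_s: 10.35
ee_pos: [582.3, -49.5, 79.0]
ee_rot: [180.0, 0.3, 172.7]
force: [0.3, -1.0, 9.2]
gripper_width: 40.8
gripper_force: 4.7
```

step_arm([
  [-0.012,0,0],
  [-0.024,0,0],
  [-0.036,0,0],
  [-0.048,0,0],
  [-0.06,0,0],
  [-0.072,0,0],
  [-0.084,0,0],
  [-0.096,0,0],
  [-0.108,0,0],
  [-0.12,0,0],
  [-0.126,0,0],
  [-0.126,0,0],
], turn=[0,0,0,0,0,0,0,0,0,0,0,0])

```text
time_s: 11.85
ee_pos: [619.7, -53.2, 79.1]
ee_rot: [179.9, 0.3, 172.7]
force: [0.3, 4.1, 10.1]
gripper_width: 41.1
gripper_force: 4.9
```

step_arm([
  [0,0,-0.01],
  [0,0,-0.04],
  [0,0,-0.25],
  [0,0,-0.45],
  [0.3,0,-0.5],
  [0.6,0,-0.5],
  [0.8,0,-0.5],
  [0.8,0,-0.5],
  [0.8,0,-0.5],
  [0.8,0,-0.5],
], turn=[0,0,0,0,0,0,0,0,0,0])

```text
time_s: 13.1
ee_pos: [380.4, -23.9, 227.9]
ee_rot: [180.0, 0.1, 172.7]
force: [-0.3, 0.4, 0.5]
gripper_width: 40.8
gripper_force: 0.0
```

```bash
python3 look.py 4
```

```text
(no output)
```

View pics/m4.png

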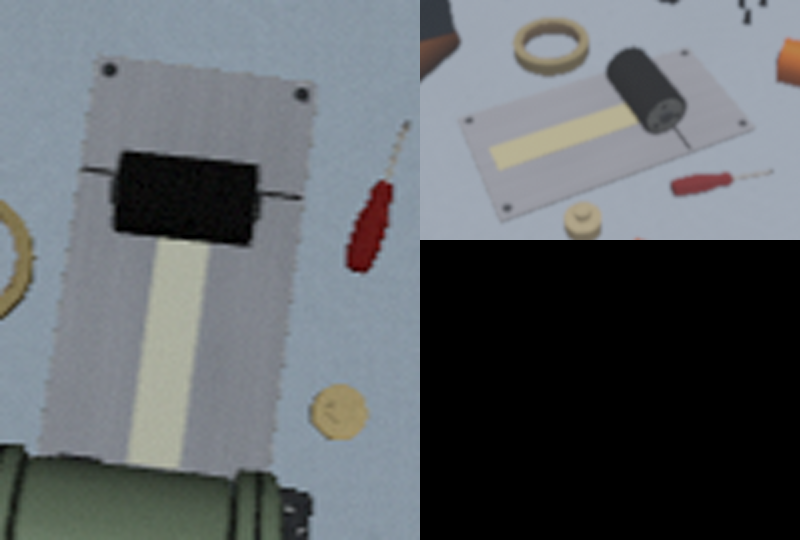

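The top view shows the roller at composite (187,198), a little short of the line from (82,169) to (301,198). Bystanders are untouched. Measuring the remainder.

```bash
cat > meas.py <<'E'
import pickle,sys
from h import *
f=pickle.load(open('top.pkl','rb'));im=f['color']
yaw=-6.77;u=np.array([np.cos(np.radians(yaw)),np.sin(np.radians(yaw))]);v=np.array([-u[1],u[0]])
mid=np.array([625.4,-55.4])
x0,y0=305,150;g=im[y0:240,x0:365].max(2)
m=cv2.morphologyEx((g<75).astype(np.uint8),cv2.MORPH_OPEN,np.ones((5,5)))
b=big(cv2.resize(m,None,fx=1,fy=1))+np.array([x0,y0])
# subpixel: intensity-weighted dark mass around the blob
M=cv2.dilate(m,np.ones((5,5)));w=np.clip(115-g.astype(float),0,None)*M
ys,xs=np.nonzero(w>0);W=w[ys,xs];c=np.array([(xs*W).sum(),(ys*W).sum()])/W.sum()
C=np.cov(np.c_[xs,ys].T,aweights=W);e=np.linalg.eigh(C)[1][:,1];e*=np.sign(e[0])
r=ray(f,[c],38)[0];E=ray(f,[c-15*e,c+15*e],38);d=E[0]-E[1]
print('px',c,'roller',r,'yaw',np.degrees(np.arctan2(-d[0],d[1])),'minrect',cv2.minAreaRect(b))
print('remaining along',(mid-r)@u,'across',(r-mid)@v)
# line pixel samples either side of roller
l=[]
for c0 in list(range(int(b[:,0].min())-6,int(b[:,0].min())-3))+list(range(int(b[:,0].max())+4,int(b[:,0].max())+9)):
    col=im[185:206,c0].max(1).astype(float);k=np.median(col)-col;k[k<12]=0
    if k.sum()>0:l.append((c0,185+(k*np.arange(21)).sum()/k.sum()))
L=ray(f,l,8);print('line along offset vs mid',np.round((L-mid)@u,1),np.round((L-mid)@v,0))
E
python3 meas.py
```

```text
px [30.96702597 49.15612223] roller [1075.98424124  917.66111983] yaw -6.409876889456468 minrect ((335.9405822753906, 199.0940704345703), (36.91587829589844, 20.497766494750977), 5.710592269897461)
remaining along -332.7341105764389 across 1019.3930120653873
line along offset vs mid [-0.  -0.2 -0.1 -0.9 -0.4 -0.5 -0.8 -0.7] [ 76.  73.  70. -62. -65. -68. -71. -74.]
```

```bash
sed -i 's/^C=np.cov/c=c+np.array([x0,y0]);C=np.cov/' meas.py; python3 meas.py
```

```text
px [335.96702597 199.15612223] roller [608.61587174 -51.16025896] yaw -5.629321744045446 minrect ((335.9405822753906, 199.0940704345703), (36.91587829589844, 20.497766494750977), 5.710592269897461)
remaining along 17.16689650348875 across 2.231598098641758
line along offset vs mid [-0.  -0.2 -0.1 -0.9 -0.4 -0.5 -0.8 -0.7] [ 76.  73.  70. -62. -65. -68. -71. -74.]
```

step_arm([
  [-0.2,0,0],
  [-0.4,0,0.1],
  [-0.6,0,0.25],
  [-0.734,0,0.4],
  [-0.734,0,0.45],
  [-0.734,0,0.48],
  [-0.734,0,0.49],
  [-0.734,0,0.495],
  [-0.734,0,0.5],
  [-0.734,0,0.5],
  [-0.734,0,0.5],
], turn=[-0.005,-0.005,-0.005,-0.005,-0.005,-0.005,-0.005,-0.005,-0.005,-0.005,-0.005])

```text
time_s: 14.58
ee_pos: [598.9, -51.7, 79.1]
ee_rot: [180.0, 0.2, 174.5]
force: [-0.4, 0.3, 6.2]
gripper_width: 40.8
gripper_force: 3.1
```

step_arm([
  [-0.01,0,0],
  [-0.02,0,0],
  [-0.03,0,0],
  [-0.04,-0.001,0],
  [-0.05,-0.001,0],
  [-0.06,-0.001,0],
  [-0.07,-0.002,0],
  [-0.08,-0.002,0],
  [-0.09,-0.002,0],
  [-0.1,-0.003,0],
  [-0.108,-0.003,0],
  [-0.111,-0.003,0],
  [-0.111,-0.003,0],
  [-0.111,-0.003,0],
], turn=[0.001,0.001,0.002,0.003,0.004,0.004,0.005,0.006,0.006,0.007,0.008,0.008,0.008,0.008])

```text
time_s: 16.32
ee_pos: [632.1, -55.0, 79.2]
ee_rot: [179.9, 0.2, 171.6]
force: [0.1, 2.4, 5.4]
gripper_width: 40.9
gripper_force: 3.1
```

step_arm([
  [0,0,-0.01],
  [0,0,-0.04],
  [0,0,-0.25],
  [0,0,-0.45],
  [0.3,0,-0.5],
  [0.6,0,-0.5],
  [0.8,0,-0.5],
  [0.8,0,-0.5],
  [0.8,0,-0.5],
  [0.8,0,-0.5],
], turn=[0,0,0,0,0,0,0,0,0,0])

```text
time_s: 17.58
ee_pos: [394.4, -21.0, 228.1]
ee_rot: [180.0, 0.1, 171.6]
force: [0.5, 0.9, 0.0]
gripper_width: 41.2
gripper_force: 0.0
```

```bash
python3 look.py 5; python3 meas.py
```

```text
px [336.587575   193.70406104] roller [624.70868262 -52.766619  ] yaw -5.378461202530865 minrect ((336.53466796875, 193.65345764160156), (35.82134246826172, 20.497766494750977), 5.710592269897461)
remaining along 0.9969306561831851 across 2.53352412558544
line along offset vs mid [-0.2 -0.1  0.  -0.9 -0.5 -0.5 -0.8 -0.7] [ 73.  70.  67. -62. -65. -68. -71. -74.]
```

View pics/m5.png

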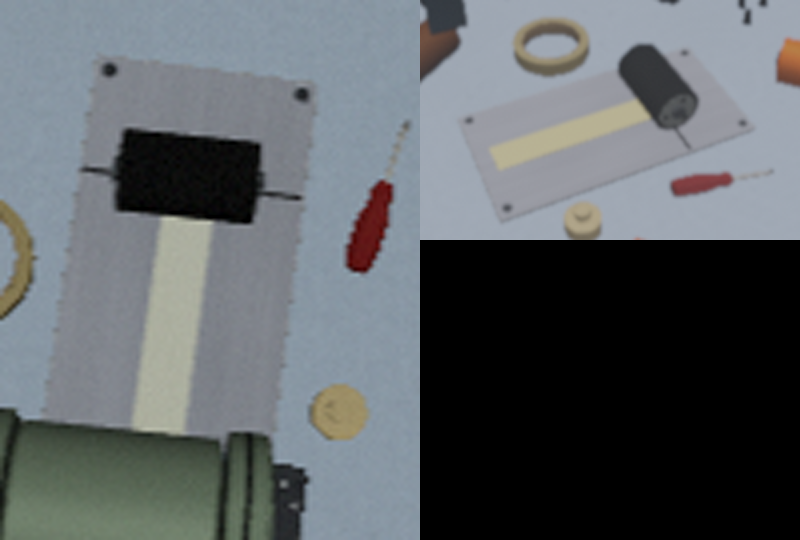

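The roller is now within about 0.5 mm of the line: its axle at composite (187,178) sits on the line ends at (115,173) and (265,193). It is still skewed about 1.4°. I'll twist it square from on top, with the fingers wider apart and a firmer press.

step_arm([
  [-0.2,0,0],
  [-0.4,0,0.05],
  [-0.6,0.0035,0.2],
  [-0.774,0.0035,0.35],
  [-0.774,0.0035,0.45],
  [-0.774,0.0035,0.48],
  [-0.774,0.0035,0.49],
  [-0.774,0.0035,0.495],
  [-0.774,0.0035,0.5],
  [-0.774,0.0035,0.506],
  [-0.774,0.0035,0.512],
  [-0.774,0.0035,0.512],
], turn=[-0.008,-0.008,-0.008,-0.008,-0.008,-0.008,-0.008,-0.008,-0.008,-0.008,-0.008,-0.008], fingers=-0.45)

```text
time_s: 19.18
ee_pos: [627.0, -53.8, 79.0]
ee_rot: [180.0, 0.6, 174.5]
force: [0.2, 0.5, 15.6]
gripper_width: 66.5
gripper_force: 7.6
```

step_arm([
  [0,0,0],
  [-0.001,0,0],
  [-0.002,0,0],
  [-0.003,0,0],
  [-0.003,0,0],
  [-0.003,0,0],
  [-0.003,0,0],
  [-0.003,0,0],
], turn=[0.001,0.002,0.003,0.004,0.005,0.005,0.005,0.005])

```text
time_s: 20.18
ee_pos: [627.6, -53.9, 79.0]
ee_rot: [180.0, 0.6, 172.8]
force: [-1.3, 0.5, 15.9]
gripper_width: 66.3
gripper_force: 7.7
```

step_arm([
  [0,0,-0.01],
  [0,0,-0.04],
  [0,0,-0.25],
  [0,0,-0.45],
  [0.3,0,-0.5],
  [0.6,0,-0.5],
  [0.8,0,-0.5],
  [0.8,0,-0.5],
  [0.8,0,-0.5],
  [0.8,0,-0.5],
], turn=[0,0,0,0,0,0,0,0,0,0])

```text
time_s: 21.42
ee_pos: [387.0, -23.3, 224.4]
ee_rot: [180.0, 0.1, 172.7]
force: [0.9, 0.2, 0.2]
gripper_width: 65.9
gripper_force: 0.0
```

```bash
python3 look.py 6; python3 meas.py
python3 - <<'E'
# edge-line yaw: far/near rubber edges, frames 0,4,5,6
from h import *
import pickle
f=pickle.load(open('top.pkl','rb'))
for n,cy in((0,219),(4,199),(5,193.7),(6,193.7)):
    im=cv2.imread(f'pics/top{n}.png').max(2).astype(float);o=[]
    for s in(-1,1):
        p=[]
        for u in range(322,350):
            r=np.arange(int(cy)+s*5,int(cy)+s*15,s);k=im[r,u];i=np.argmax(k>80)
            if i>0:p.append((u,r[i-1]+s*(80-k[i-1])/(k[i]-k[i-1])))
        p=np.array(p);W=ray(f,p,60 if s<0 else 50);vx,vy,_,_=cv2.fitLine(W.astype(np.float32),cv2.DIST_HUBER,0,.01,.01).ravel();o.append(round(float((np.degrees(np.arctan2(vy,vx))%180)-90),2))
    print(n,o)
E
```

```text
px [336.61920238 193.49107955] roller [625.33907149 -52.85096997] yaw -6.9152809182376895 minrect ((337.00872802734375, 193.4344940185547), (36.87367630004883, 20.419294357299805), 7.594642639160156)
remaining along 0.36099362387724915 across 2.5240740791436025
line along offset vs mid [-0.1 -0.1  0.  -0.4 -0.4 -0.8 -0.6 -0.4] [ 73.  70.  67. -65. -68. -71. -74. -77.]
0 [-5.35, -5.47]
4 [-5.29, -5.26]
5 [-5.45, -5.24]
6 [-6.89, -6.82]
```

The axle is within about 0.3 mm of the line and square to about 0.1°. The gripper is clear of everything, so I'm handing in.

```bash
python3 -c "
from workcell import env
print(env.job_done())"
```

```text
the job is handed in; nothing more can be done
None
```

The roller was rolled forward along the tape from above in four strokes, then twisted square in place. It rests with its axle within about 1 mm of the black stop line and square to about 0.1°, untouched, with the tape roll, weight and screwdriver left alone; I handed the job in at about 21 s.

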